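# Feed a gas-sensor carrier through the flap of the test box

### The arm

A 6-joint arm with a two-finger parallel gripper is mounted at the origin on the work surface. World frame = base frame: x ahead of the robot, y to its left, z up, the work surface at z = 0. Lengths are in m, angles in rad, forces in N, time in s.
With the tool pointing down it reaches from about 0.375 to 0.975 m from the base axis. Payload 3.8 kg.
Tool frame: the origin (TCP) lies where the fingers leave the gripper's body, on its centre line; the fingertips stand 73 mm ahead of it and the grasp point (between the pads) lies 54 mm ahead of it; z points along the fingers, y is the line along which they close (so a half turn about z gives the same grasp; the last joint's range is limited). The gripper opens to 85 mm and grips with 20 to 120 N. Pads are 22 mm wide; open, the fingers measure 114 mm over their backs; the gripper's body (76 mm by 85 mm) begins 54 mm behind the grasp point. The pads swing forward as they close: fully open they stand 13 mm farther back than shut.
Start: joints at [-1.26, 0.264, 1.604, -0, 1.274, -0.037], TCP at [0.23, -0.635, 0.304] pointing down, gripper open.
Joint ranges: [-2.63, 2.63], [-0.94, 2.18], [0.31, 2.57], [-1.31, 4.45], [0, 2.66], [-2.55, 2.55]. Speed limits (rad/s): [2.57, 2.57, 3.14, 3.14, 3.14, 3.14].

### API

Orientations are given as a rotation vector (axis times angle).
In Python, from workcell import read_state, viewer, bot gives the robot as it stands.
- The arm moves only by the tool jog_arm, never from a script. Its argument "increments" is a list that holds one entry, the list of rows, each a list of 7 numbers: the shift along the tool's x, y, z in units of 30 mm (1.0 is 30 mm), then the turn, a rotation vector about the tool's x, y, z in units of 6 degrees (1.0 is 6 degrees), then the opening, from -1 (shut) to 1 (fully open). A call has exactly 5 rows; each row shifts and turns the commanded pose from where the row before left it, along the tool's axes as they then stand; what a row does not reach is not made up. A row lasts 1/12 s, in which the tool goes at most 41.7 mm and 7.16 degrees, less where a joint would pass 70% of its speed; a pose out of reach is approached as far as the arm can. A call is refused whole if a number of a shift passes 1 or a number of a turn 1, either way. A call with a gripper value outside its range is refused whole. The fingers move at their own pace and stop on an object; "force" is the grip in N (left out, the last holds). Time passes only in rows, so rows that do not move let the fingers close, or fill a call up. It gives the time, the measured TCP pose, the force, the opening and the grip force at its end, in the units of the state.
- read_state(): the state, without advancing time (a new reading comes with each control period).
- viewer.read_camera(name): name is "scene" or "side" or "wrist"; returns (picture, depth): 384x512x3 uint8, blue, green, red; 384x512 float32, m along the optical axis (not along the pixel's ray), 0 where there is no reading.
- viewer.camera_params(name): a dict with "fx", "fy", "cx", "cy" (pixels), "R" (3x3) and "t" (3): a world point X has camera coordinates R X + t; the wrist camera has in their place "hand_eye" (4x4, takes a point from camera to tool coordinates, whose origin is the TCP and whose axes are the flange's). Camera axes: x right, y down, z forward; pixel columns grow to the right and rows downward; lengths in m; the calibration is good to about 2 mm. A picture is of the moment at which its call begins: read the wrist's pose just before it. camera_params takes no time and is no camera call.
- bot.finish_job(): hands the job in; it is judged then, once.
The state is a dict: "time": time; "q": joint angles; "joint_vel": joint speeds; "joint_torque": joint torques, N m; "tool_pos": TCP position; "tcp_rot": TCP orientation; "wrist_force": force on the tool from outside, world axes, zero at the start; "torque": the same for the moment, N m; "width": opening from 0.0 (shut) to 1.0 (fully open); "grip_force": force on a finger pad.
Only numpy, scipy, OpenCV 4.12 (cv2) and the standard library are available. Lean on these libraries where they do the work, as an engineer would, in place of code of your own. Each camera call takes 0.05 s, during which the arm holds its last target. There are 200 camera calls.

### The job

With the fingertips, push the blue-capped sensor carrier along its lane, nose first through the orange hanging flap and wholly into the clear test box, then draw the fingers back out so that the flap swings fully shut behind it. Only push it, slowly and flat on the lane: do not flick it, lift it or tip it. Leave the yellow-capped carrier, its flap and everything else on the bench as they are.

Things in the scene. Friction and masses are not known exactly. Their poses are not given: they have to be found in the camera images.
- test_box: Fixed twin-lane test box. Grey deck 400 x 300 x 6 mm; origin on the bench under the deck's centre, in the flaps' plane; x along the lanes into the box, away from the robot, y left, z up. Lanes 66 mm wide, centred at y = +50 (left) and -50 mm, between white rails (8 mm thick, tops z = 18) from x = -200 to -6. Clear walls (tops z = 70) from x = 6 to a rubber stop at 184; clear roof only beyond x = 100.
- port_left (a point): Middle of the left mouth's hinge rod, 70 mm above the bench (64 above the deck), at test box x = 0, y = +50 mm. The rod with the flap's barrel is 8 mm thick; white cheeks 12 mm long, 8 mm thick, tops z = 74 mm flank the mouth, 66 mm wide; nothing spans it above the rod. Fingers leaning about 45 degrees, tips forward, reach some 25 mm in under the rod. Axes as the test box.
- port_right (a point): Same point of the right mouth (test box y = -50 mm).
- blue_carrier: Carrier to push, loose, about 0.25 kg, in the left or right lane, nose (+x) to the flap. Aluminium sled 90 x 58 x 10 mm; glass cell 42 mm across with blue cap, 14 mm ahead of the middle, top 48 mm up; at the rear an upright blue push plate 50 wide, 6 thick, top 25 mm up, flat rear face 45 mm behind the origin. Origin: centre of the underside, which lies on the deck 6 mm above the bench; z up.
- yellow_carrier: The same carrier with yellow cap and yellow push plate, in the other lane; to be left alone. Origin and axes as for the blue carrier.
- flap_left (a joint): Left orange flap, 62 wide x 42 high x 3 mm, 60 g, hanging from the rod, lower edge 22 mm above the deck. 0 = shut; grows (rad) as the lower edge swings into the box, at most 1.4; cannot swing outwards. The carrier's cell pushes it open easily; it falls shut by its weight once nothing is under it: the push plate's rear face must be 20 mm past the flaps' plane or the flap rests on the plate.
- flap_right (a joint): Right orange flap, otherwise as the left one.
- fitting: Brass collar, 32 mm diameter, 22 mm high, on the deck's left ledge; origin under its centre. Bystander.
- vial: Small amber vial, 28 mm diameter, 40 mm high, on the deck's right ledge; origin under its centre. Bystander.
- amber_bottle: Amber glass bottle with blue cap, 90 mm diameter, 200 mm high, to the left; origin under its centre. Bystander.
- yellow_bottle: Yellow bottle, 72 mm diameter, 170 mm high, to the right; origin under its centre. Bystander.
- beaker: Glass beaker, 70 mm diameter, 90 mm high, to the right; origin under its centre. Bystander.
- screwdriver: Screwdriver lying on the bench to the left; origin under its middle. Bystander.
Not all that is in view belongs to the job. What is shaped like the blue_carrier but purple is not meant.

How it is judged:
By the outcome, as a careful person would: the job done as asked, in the order asked, and still so for the second after the job is handed in, with the robot touching nothing.
It also fails if it takes over 42 s, if anything falls off the work surface, if the arm or the gripper's body presses on something with over 40 N, if the wrist force passes 120 N, or if a joint passes its speed limit or range.

## Working session

There is one attempt and no reset: what is moved stays moved. The work goes in short steps, Python scripts to look and compute and a tool call to move; the robot and the scene stay as the last step left them, time stands still between calls to the robot, and variables do not carry over. Pictures are saved under pics/ and viewed, at most 10 in all, crops included, and the job is handed in when it is done.

Besides the shell and the picture viewer there is one more tool, called after ">>>" as name(argument=value, ...) on one line, values as JSON. jog_arm: Moves the arm, as the interface text tells. Its arguments: {"type":"object","properties":{"increments":{"type":"array","items":{"type":"array","items":{"type":"array","items":{"type":"number"}}}},"force":{"type":"number"}},"required":["increments"]}

```bash
mkdir -p pics; ls
python3 - <<'E'
from workcell import read_state, viewer, bot
import cv2,numpy as np
s=read_state();print(s)
for n in("scene","side"):
    im,d=viewer.read_camera(n);cv2.imwrite(f"pics/{n}0.png",im);np.savez(f"{n}0.npz",im=im,d=d)
    print(n,viewer.camera_params(n))
print(viewer.camera_params("wrist"))
E
```

```text
pics
{'time': 0.0, 'q': array([-1.25988898e+00,  2.64740973e-01,  1.60540101e+00, -4.79394438e-05,
        1.27370926e+00, -3.69182902e-02]), 'joint_vel': array([-0.00099757, -0.00123233,  0.00132559, -0.00075946,  0.00070383,
       -0.00060263]), 'joint_torque': array([-2.53053616e-05, -5.15110123e+01, -3.67311823e+01, -2.15626574e-04,
        1.29416987e-02,  4.92000339e-06]), 'tool_pos': array([ 0.22987265, -0.63403073,  0.30255548]), 'tcp_rot': array([-3.09200110e+00, -5.43248902e-01,  5.55419465e-04]), 'wrist_force': array([-0.85930119,  0.25401206,  0.89402962]), 'torque': array([0.06395257, 0.04306892, 0.00401874]), 'grip_force': 0.0, 'width': 1.000716848403598}
scene {'fx': 367.6204985766443, 'fy': 367.6204985766443, 'cx': 258.06798869735786, 'cy': 192.72621429320543, 'R': array([[-0.11108506,  0.99376253,  0.00980538],
       [ 0.70125336,  0.08537135, -0.70778206],
       [-0.70420439, -0.07174796, -0.7063628 ]]), 't': array([ 0.07448016, -0.29286683,  1.33488425])}
side {'fx': 365.49314615519376, 'fy': 365.49314615519376, 'cx': 254.01306681988487, 'cy': 191.20131689255922, 'R': array([[-0.99750667, -0.07038685,  0.00511244],
       [-0.04091489,  0.51776833, -0.85454194],
       [ 0.05750146, -0.85262046, -0.51935724]]), 't': array([0.53462144, 0.07895353, 1.22541705])}
{'fx': 333.274571916045, 'fy': 333.274571916045, 'cx': 250.7710495012522, 'cy': 187.6229308860236, 'hand_eye': array([[-1.81152103e-04, -9.46100323e-01, -3.23873657e-01,
         8.33606215e-02],
       [ 9.99999802e-01, -3.66717883e-04,  5.11927528e-04,
         7.89344071e-04],
       [-6.03105062e-04, -3.23873500e-01,  9.46100202e-01,
        -6.99424918e-02],
       [ 0.00000000e+00,  0.00000000e+00,  0.00000000e+00,
         1.00000000e+00]])}
```

View pics/scene0.png

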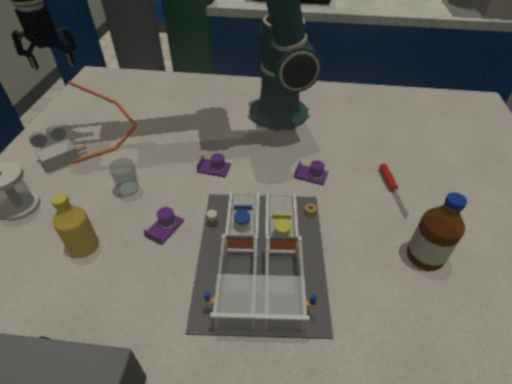

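View pics/side0.png

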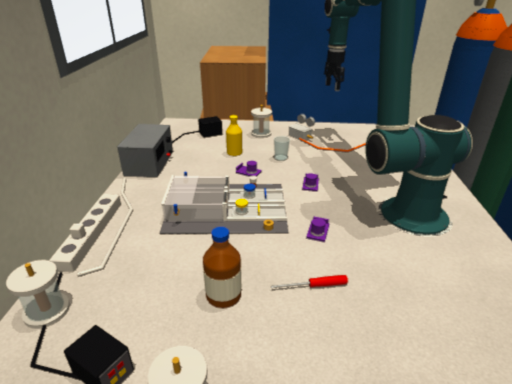

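The scene shows the box, with blue cap at (242,216) and its plate at (243,207), and yellow cap at (283,226). Purple look-alikes are at (215,163), (312,172) and (165,222), and the bottle's blue cap is at (455,201). Only (242,216) is a blue-capped carrier in a lane, and it's in the right lane because image left is -y. I'll confirm that in a crop and measure.

```bash
cat > h.py <<'E'
import numpy as np,cv2
from workcell import read_state, viewer, bot
def world(n,uv,d):
    p=viewer.camera_params(n);uv=np.atleast_2d(uv).astype(float)
    z=d[uv[:,1].astype(int),uv[:,0].astype(int)]
    c=np.c_[(uv[:,0]-p['cx'])/p['fx']*z,(uv[:,1]-p['cy'])/p['fy']*z,z]
    return (c-p['t'])@p['R'],z
def allworld(n,d):
    v,u=np.mgrid[:384,:512];w,z=world(n,np.c_[u.ravel(),v.ravel()],d);return w.reshape(384,512,3)
def proj(n,X):
    p=viewer.camera_params(n);c=np.atleast_2d(X)@p['R'].T+p['t']
    return np.c_[c[:,0]/c[:,2]*p['fx']+p['cx'],c[:,1]/c[:,2]*p['fy']+p['cy']]
E
python3 - <<'E'
from h import *
f=np.load('scene0.npz');im,d=f['im'],f['d'];W=allworld('scene',d)
cv2.imwrite('pics/c0.png',cv2.resize(im[180:345,180:340],None,fx=3.6,fy=3.6,interpolation=cv2.INTER_CUBIC))
hsv=cv2.cvtColor(im,cv2.COLOR_BGR2HSV).astype(int);H,S,V=hsv[...,0],hsv[...,1],hsv[...,2]
roi=np.zeros((384,512),bool);roi[185:345,185:335]=1
for n,m in dict(blue=(abs(H-112)<12)&(S>130),yellow=(abs(H-27)<6)&(S>130),orange=(H<14)&(S>140)).items():
    k,l,st,c=cv2.connectedComponentsWithStats((m&roi).astype(np.uint8))
    for i in range(1,k):
        if st[i,4]>8:
            P=W[l==i];print(n,c[i].round(1),st[i,4],np.median(P,0).round(4),P.min(0).round(3),P.max(0).round(3))
# deck
m=roi&(abs(W[...,2]-.006)<.006)&(S<40)&(V<130)
k,l,st,c=cv2.connectedComponentsWithStats(m.astype(np.uint8))
P=W[m];print(len(P),np.median(P[:,2]))
r=cv2.minAreaRect((P[:,:2]*1000).astype(np.float32));print(r)
E
```

```text
blue [241.6 216. ] 142 [ 0.5621 -0.0534  0.055 ] [ 0.54  -0.07   0.051] [1.154 0.047 0.735]
blue [206.3 293.5] 14 [ 0.7941 -0.0895  0.0806] [ 0.789 -0.093  0.079] [1.154 0.047 0.735]
blue [313.3 298.4] 30 [0.7778 0.1206 0.0784] [0.771 0.118 0.063] [0.78  0.124 0.083]
yellow [282.  223.4] 227 [0.5748 0.0467 0.0543] [0.52  0.022 0.017] [0.598 0.065 0.058]
orange [239.7 243. ] 175 [ 0.6392 -0.0464  0.0489] [ 0.635 -0.074  0.033] [1.154 0.047 0.735]
orange [282.7 244.4] 188 [0.6305 0.0529 0.0475] [0.627 0.025 0.031] [0.634 0.08  0.064]
8748 0.006691710300107479
((611.6170043945312, 11.53692626953125), (462.6377868652344, 326.7378845214844), 4.7666335105896)
```

View pics/c0.png

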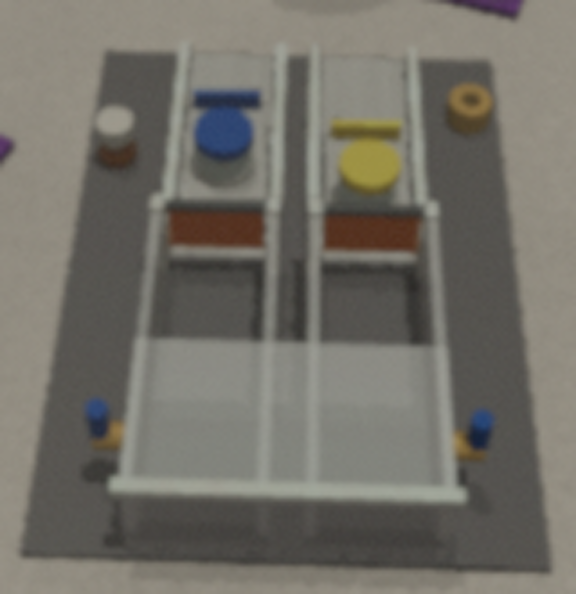

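Confirmed: the blue-capped carrier is at crop (222,133) in the right lane, facing the right flap. I'll fit the box pose from the deck corners, then place the carrier in box coordinates.

Run:
```python
from h import *
from scipy.optimize import least_squares
f=np.load('scene0.npz');im,d=f['im'],f['d'];W=allworld('scene',d)
def onplane(uv,z,n='scene'):
    p=viewer.camera_params(n);uv=np.atleast_2d(uv);r=np.c_[(uv[:,0]-p['cx'])/p['fx'],(uv[:,1]-p['cy'])/p['fy'],np.ones(len(uv))]@p['R'];c=-p['R'].T@p['t']
    return c+r*((z-c[2])/r[:,2])[:,None]
uv=np.array([[104,52],[490,62],[22,553],[550,570]])/3.6+180
C=onplane(uv,.006)[:,:2];L=np.array([[-.2,-.15],[-.2,.15],[.2,-.15],[.2,.15]])
def T(p,q):c,s=np.cos(p[2]),np.sin(p[2]);return q@np.array([[c,s],[-s,c]])+p[:2]
r=least_squares(lambda p:(T(p,L)-C).ravel(),[.63,0,.09]);p=r.x;print('deck fit',p.round(4),np.degrees(p[2]),(r.fun*1000).round(1))
# line fit of walls tops/rails: white pixels z heights -> check
inv=lambda q:(np.asarray(q)[...,:2]-p[:2])@np.array([[np.cos(p[2]),-np.sin(p[2])],[np.sin(p[2]),np.cos(p[2])]])
hsv=cv2.cvtColor(im,cv2.COLOR_BGR2HSV).astype(int);H,S=hsv[...,0],hsv[...,1]
u=np.arange(512)[None];v=np.arange(384)[:,None]
for nm,m in dict(bcap=(abs(H-112)<12)&(S>130)&(v>209)&(v<225)&(u>230)&(u<255),bplate=(abs(H-112)<12)&(S>130)&(v>203)&(v<210)&(u>230)&(u<255),
  ycap=(abs(H-27)<6)&(S>130)&(v>219)&(v<235)&(u>270)&(u<300),yplate=(abs(H-27)<6)&(S>130)&(v>210)&(v<219)&(u>268)&(u<296),
  oR=(H<14)&(S>140)&(v>236)&(v<252)&(u>226)&(u<254),oL=(H<14)&(S>140)&(v>236)&(v<252)&(u>268)&(u<300)).items():
    P=W[m];P=P[P[:,2]<.1];q=inv(P)
    print(nm,len(P),'box med',np.median(q,0).round(4),'min',np.percentile(q,3,0).round(4),'max',np.percentile(q,97,0).round(4),'z',np.percentile(P[:,2],[3,50,97]).round(4))
# cap by plane
m=((abs(H-112)<12)&(S>130)&(v>209)&(v<225)&(u>230)&(u<255));yy,xx=np.nonzero(m);print('cap plane',inv(onplane([[xx.mean(),yy.mean()]],.053)))
w=(S<40)&(im[...,1]>150)&(u>180)&(u<335)&(v>185)&(v<240)
P=W[w];P=P[abs(P[:,2]-.018)<.004];q=inv(P);print('rail x/y');h,e=np.histogram(q[:,1],np.arange(-.1,.1,.004));print([(round(float(a),3),int(b)) for a,b in zip(e,h) if b>5])
```

```text
deck fit [0.6356 0.0033 0.0858] 4.91520800934021 [-1.1 -0.6 -1.6  0.8  1.9 -2.   0.7  1.7]
bcap 140 box med [-0.0788 -0.0504] min [-0.0968 -0.0643] max [-0.0624 -0.0346] z [0.0527 0.055  0.0572]
  return _methods._mean(a, axis=axis, dtype=dtype,
  ret = um.true_divide(
Traceback (most recent call last):
IndexError: index -1 is out of bounds for axis 0 with size 0
```

```bash
cat >> h.py <<'E'
from scipy.spatial.transform import Rotation as Ro
B=np.array([.6345,.0033]);YAW=np.radians(4.93);Rb=np.array([[np.cos(YAW),-np.sin(YAW)],[np.sin(YAW),np.cos(YAW)]])
inv=lambda P:(np.asarray(P)[...,:2]-B)@Rb
def b2w(x,y,z):return np.r_[Rb@[x,y]+B,z]
def goalR(lean):return Ro.from_euler('z',YAW)*Ro.from_euler('x',np.pi)*Ro.from_euler('y',lean,degrees=True)
def plan(tip,lean,p=None,R=None):
    s=read_state();p=s['tool_pos'] if p is None else p;R=Ro.from_rotvec(s['tcp_rot']) if R is None else R
    G=goalR(lean);g=b2w(*tip)-G.as_matrix()[:,2]*.073
    return g,(R.inv().apply(g-p)/.03).round(2),((R.inv()*G).as_rotvec(degrees=True)/6).round(2)
def where():
    s=read_state();R=Ro.from_rotvec(s['tcp_rot']);t=s['tool_pos']+R.as_matrix()[:,2]*.073
    return 't %.2f'%s['time'],'tip box',(inv(t)*1000).round(1),'z',(t[2]*1000).round(1),'err deg',(R.inv()*goalR(45)).as_rotvec(degrees=True).round(2),'F',s['wrist_force'].round(1),'w',round(s['width'],2),'q',s['q'].round(2)
E
python3 - <<'E'
from h import *
f=np.load('scene0.npz');im,d=f['im'],f['d'];W=allworld('scene',d)
hsv=cv2.cvtColor(im,cv2.COLOR_BGR2HSV).astype(int);H,S=hsv[...,0],hsv[...,1];print(hsv[163,216],hsv[207,243],hsv[216,242])
for n,m in dict(purple=(abs(H-142)<12)&(S>90),blue=(abs(H-112)<12)&(S>110),yel=(abs(H-26)<8)&(S>110)).items():
    k,l,st,c=cv2.connectedComponentsWithStats(m.astype(np.uint8))
    for i in range(1,k):
        if st[i,4]>15 and 150<c[i][1]<260 and 50<c[i][0]<480:
            P=W[l==i];P=P[(P[:,2]<.25)&(P[:,2]>0)];print(n,c[i].round(),st[i,4],'w',P.min(0).round(3),P.max(0).round(3))
P=W[204:212,230:256][((abs(H-112)<14)&(S>100))[204:212,230:256]];q=np.c_[inv(P),P[:,2]];print('plate',q[np.argsort(q[:,0])].round(3)[::4])
print('beaker etc',W[180,124],W[240,78])
print(plan((-.17,-.05,.12),45))
print(plan((-.17,-.05,.03),45))
E
```

```text
[144  77  63] [111 111  71] [110 150 114]
purple [212. 165.] 302 w [ 0.308 -0.215  0.006] [ 0.37  -0.128  0.052]
purple [317. 165.] 85 w [0.319 0.115 0.042] [0.354 0.146 0.051]
purple [307. 174.] 215 w [0.302 0.073 0.006] [0.366 0.164 0.034]
purple [165. 213.] 131 w [ 0.55  -0.264  0.045] [ 0.586 -0.227  0.053]
purple [162. 230.] 287 w [ 0.547 -0.285  0.008] [ 0.63  -0.212  0.034]
blue [455. 201.] 263 w [0.572 0.378 0.185] [0.608 0.414 0.203]
blue [243. 206.] 18 w [ 0.504 -0.074  0.027] [ 0.51  -0.043  0.034]
blue [242. 216.] 161 w [ 0.505 -0.072  0.017] [ 0.58  -0.037  0.058]
yel [ 74. 227.] 1739 w [ 0.637 -0.459  0.002] [ 0.695 -0.392  0.174]
yel [310. 209.] 101 w [0.47  0.103 0.011] [0.501 0.129 0.031]
yel [282. 223.] 271 w [0.519 0.022 0.016] [0.598 0.067 0.059]
plate [[-0.135 -0.053  0.03 ]
 [-0.134 -0.032  0.031]
 [-0.134 -0.056  0.03 ]
 [-0.134 -0.051  0.019]
 [-0.134 -0.035  0.032]
 [-0.133 -0.04   0.032]
 [-0.133 -0.066  0.027]
 [-0.133 -0.032  0.029]
 [-0.133 -0.058  0.028]
 [-0.132 -0.071  0.032]
 [-0.132 -0.053  0.029]
 [-0.13  -0.063  0.034]
 [-0.098 -0.051  0.054]
 [-0.096 -0.055  0.057]
 [-0.095 -0.063  0.054]
 [-0.093 -0.058  0.057]]
beaker etc [ 0.47890362 -0.38197508  0.06260422] [ 0.68667029 -0.41016477  0.06546208]
(array([ 0.41799803, -0.06556063,  0.1716188 ]), array([ 12.35, -15.67,   4.4 ]), array([-1.  ,  7.46,  2.36]))
(array([ 0.41799803, -0.06556063,  0.0816188 ]), array([ 12.35, -15.66,   7.4 ]), array([-1.  ,  7.46,  2.36]))
```

>>> jog_arm(increments=[[[0,0,0,0,0,0.84,-1],[0,0,0,0,0,0.83,-1],[0,0,0,0,0,0.83,-1],[0.41,-0.97,0,0,0,0,-1],[0.41,-0.97,0,0,0,0,-1]]])

```text
time: 0.52
tool_pos: [0.249, -0.5745, 0.3026]
tcp_rot: [-3.137, -0.131, 0.001]
wrist_force: [1.2, -0.4, -0.2]
width: 0.295
grip_force: 0.0
```

>>> jog_arm(increments=[[[0.41,-0.97,0,0,0,0,-1],[0.41,-0.97,0,0,0,0,-1],[0.41,-0.97,0,0,0,0,-1],[0.41,-0.97,0,0,0,0,-1],[0.41,-0.97,0,0,0,0,-1]]])

```text
time: 0.93
tool_pos: [0.2984, -0.4225, 0.3033]
tcp_rot: [-3.138, -0.134, 0.001]
wrist_force: [0.2, 0.7, 0.4]
width: -0.002
grip_force: 0.0
```

>>> jog_arm(increments=[[[0.41,-0.97,0,0,0,0,-1],[0.41,-0.97,0,0,0,0,-1],[0.41,-0.97,0,0,0,0,-1],[0.41,-0.97,0,0,0,0,-1],[0.41,-0.97,0,0,0,0,-1]]])

```text
time: 1.35
tool_pos: [0.347, -0.2723, 0.3035]
tcp_rot: [-3.138, -0.134, 0.0]
wrist_force: [0.9, 0.1, 0.3]
width: -0.002
grip_force: 0.0
```

>>> jog_arm(increments=[[[0.41,-0.97,0,0,0,0,-1],[0.41,-0.97,0,0,0,0,-1],[0.41,-0.97,0,0,0,0,-1],[0.41,-0.97,0,0,0,0,-1],[0.41,-0.97,0,0,0,0,-1]]])

```text
time: 1.77
tool_pos: [0.3957, -0.1222, 0.3036]
tcp_rot: [-3.139, -0.135, 0.0]
wrist_force: [0.5, -0.5, 1.1]
width: 0.0
grip_force: 0.0
```

>>> jog_arm(increments=[[[0.2,-0.5,0,0,0.9,0,-1],[0,0,0,0,0.9,0,-1],[0,0,0,0,0.9,0,-1],[0,0,0,0,0.9,0,-1],[0,0,0,0,0.9,0,-1]]])

```text
time: 2.18
tool_pos: [0.4006, -0.1078, 0.304]
tcp_rot: [-3.031, -0.132, -0.735]
wrist_force: [-1.0, 0.2, -0.5]
width: -0.004
grip_force: 0.0
```

>>> jog_arm(increments=[[[0,0,0,0,0.9,0,-1],[0,0,0,0,0.9,0,-1],[0,0,0,0,0.9,0,-1],[0,0,0,0,0.3,0,-1],[0,0,0,0,0,0,-1]]])

```text
time: 2.6
tool_pos: [0.399, -0.108, 0.3016]
tcp_rot: [-2.87, -0.12, -1.187]
wrist_force: [-0.7, -0.7, -0.6]
width: -0.0
grip_force: 0.0
```

Run:
```python
from h import *
print(where());print(read_state()['tool_pos']);print(plan((-.165,-.05,.10),45))
```

```text
('t 2.60', 'tip box', array([-192.7,  -90.7]), 'z', np.float64(250.0), 'err deg', array([ 0.  ,  0.06, -0.15]), 'F', array([-0.7, -0.7, -0.6]), 'w', -0.0, 'q', array([-0.65, -0.63,  2.5 ,  0.74,  0.78,  0.43]))
[ 0.39897255 -0.1079992   0.30162989]
(array([ 0.42297953, -0.06513094,  0.1516188 ]), array([-2.88, -1.35,  4.19]), array([ 0.  ,  0.01, -0.03]))
```

>>> jog_arm(increments=[[[-0.29,-0.13,0.42,0,0,0,-1],[-0.29,-0.14,0.42,0,0,0,-1],[-0.29,-0.13,0.42,0,0,0,-1],[-0.29,-0.14,0.42,0,0,0,-1],[-0.29,-0.13,0.42,0,0,0,-1]]])

```text
time: 3.02
tool_pos: [0.4196, -0.0899, 0.2338]
tcp_rot: [-2.872, -0.127, -1.176]
wrist_force: [-0.3, -1.0, 0.5]
width: -0.002
grip_force: 0.0
```

>>> jog_arm(increments=[[[-0.29,-0.13,0.42,0,0,0,-1],[-0.29,-0.14,0.42,0,0,0,-1],[-0.29,-0.13,0.42,0,0,0,-1],[-0.29,-0.14,0.42,0,0,0,-1],[-0.29,-0.13,0.42,0,0,0,-1]]])

```text
time: 3.43
tool_pos: [0.4543, -0.0782, 0.1725]
tcp_rot: [-2.877, -0.134, -1.14]
wrist_force: [0.7, 0.1, 0.9]
width: -0.0
grip_force: 0.0
```

Run:
```python
from h import *
print(where());print(plan((-.165,-.05,.017),45))
for n in("scene","side"):
    im,d=viewer.read_camera(n);np.savez(f"{n}1.npz",im=im,d=d)
    cv2.imwrite(f'pics/{n}1.png',cv2.resize(im[140:300,170:350] if n=='scene' else im[110:260,150:350],None,fx=4,fy=4,interpolation=cv2.INTER_CUBIC))
```

```text
('t 3.43', 'tip box', array([-136.5,  -64.7]), 'z', np.float64(119.4), 'err deg', array([-0.81,  1.74,  0.07]), 'F', array([0.7, 0.1, 0.9]), 'w', -0.0, 'q', array([-0.44, -0.29,  2.57,  1.12,  0.41,  0.08]))
(array([ 0.42297953, -0.06513094,  0.0686188 ]), array([-3.1 , -0.5 ,  1.84]), array([-0.14,  0.29,  0.01]))
```

View pics/side1.png

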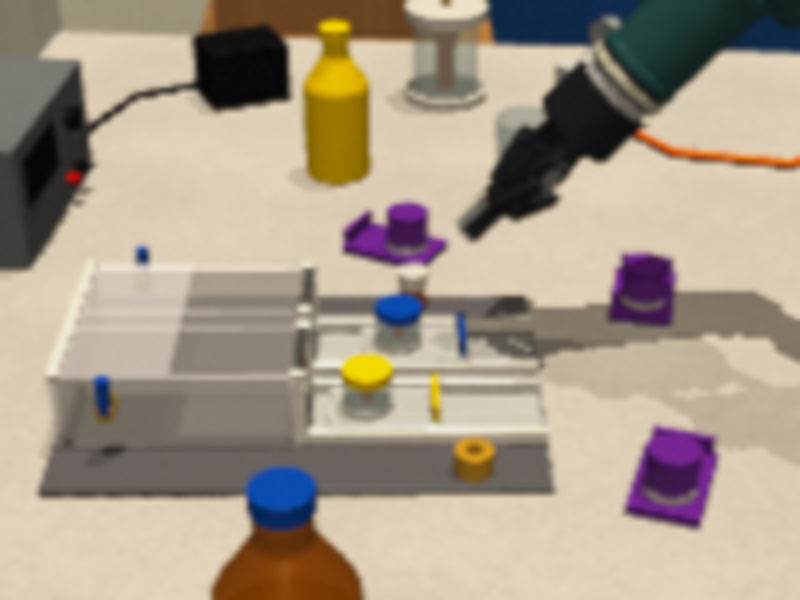

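The side view shows the fingertips at about (470,230), above and behind the blue plate at (462,330). The elbow is at its limit with a 45° lean this close in, so I'll start at a 20° lean and lean over further while pushing.

>>> jog_arm(increments=[[[0,0,0,0,-0.8,0,-1],[0,0,0,0,-0.8,0,-1],[0,0,0,0,-0.8,0,-1],[0,0,0,0,-0.8,0,-1],[0,0,0,0,-0.7,0,-1]]])

```text
time: 3.95
tool_pos: [0.4539, -0.0774, 0.1739]
tcp_rot: [-3.041, -0.148, -0.628]
wrist_force: [0.5, 1.2, 0.9]
width: 0.002
grip_force: 0.0
```

Run:
```python
from h import *
print(where());print(plan((-.158,-.05,.08),20));print(plan((-.158,-.05,.017),20))
```

```text
('t 3.95', 'tip box', array([-157.9,  -63.6]), 'z', np.float64(106.9), 'err deg', array([-1.05, 21.63,  0.23]), 'F', array([0.5, 1.2, 0.9]), 'w', 0.0, 'q', array([-0.33, -0.21,  2.39,  0.31,  0.61,  0.92]))
(array([ 0.45650636, -0.06223899,  0.14859756]), array([-0.21, -0.48,  0.83]), array([-0.16, -0.56,  0.08]))
(array([ 0.45650636, -0.06223899,  0.08559756]), array([-1.04, -0.46,  2.76]), array([-0.16, -0.56,  0.08]))
```

>>> jog_arm(increments=[[[0,-0.24,0.2,-0.16,-0.56,0.08,-1],[-0.2,-0.22,0.5,0,0,0,-1],[-0.2,0,0.5,0,0,0,-1],[-0.2,0,0.5,0,0,0,-1],[-0.1,0,0.3,0,0,0,-1]]])

```text
time: 4.37
tool_pos: [0.4531, -0.0621, 0.1084]
tcp_rot: [-3.072, -0.134, -0.545]
wrist_force: [-0.9, 0.5, -0.4]
width: 0.0
grip_force: 0.0
```

Run:
```python
from h import *
print(where());print(plan((-.158,-.05,.017),20))
im,d=viewer.read_camera("side")
cv2.imwrite('pics/side2.png',cv2.resize(im[150:240,215:315],None,fx=7,fy=6.6,interpolation=cv2.INTER_CUBIC))
```

```text
('t 4.37', 'tip box', array([-161.2,  -49.3]), 'z', np.float64(39.9), 'err deg', array([-0.21, 24.89, -0.03]), 'F', array([-0.9,  0.5, -0.4]), 'w', 0.0, 'q', array([-0.26, -0.08,  2.42,  0.26,  0.48,  1.01]))
(array([ 0.45650636, -0.06223899,  0.08559756]), array([-0.16,  0.02,  0.75]), array([-0.03, -0.02,  0.  ]))
```

View pics/side2.png

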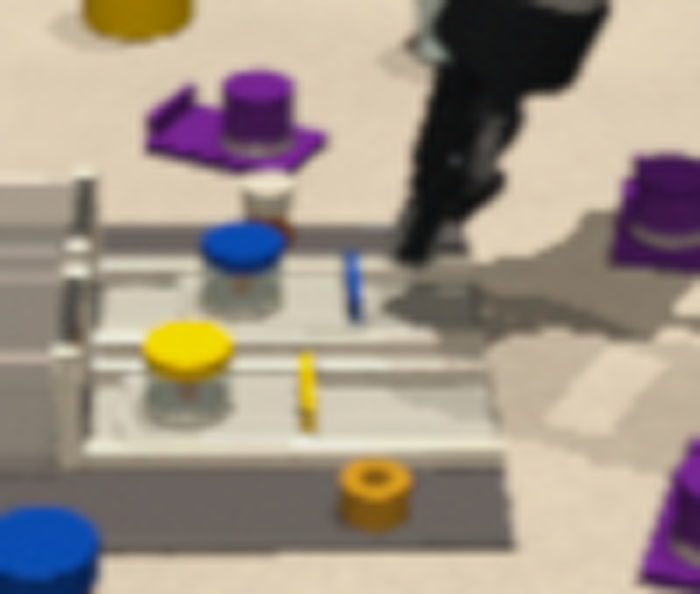

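The tip at (412,258) is in line behind the blue plate at (353,285). I'll lower it and make contact.

>>> jog_arm(increments=[[[-0.04,0,0.19,0,0,0,-1],[-0.04,0,0.19,0,0,0,-1],[-0.04,0,0.19,0,0,0,-1],[-0.04,0,0.18,0,0,0,-1],[0,0,0,0,0,0,-1]]])

```text
time: 4.83
tool_pos: [0.4565, -0.0618, 0.0855]
tcp_rot: [-3.071, -0.133, -0.545]
wrist_force: [-0.0, -0.1, 0.4]
width: 0.002
grip_force: 0.0
```

>>> jog_arm(increments=[[[0.09,0,0.03,0,0,0,-1],[0.09,0,0.03,0,0,0,-1],[0.09,0,0.03,0,0,0,-1],[0.09,0,0.03,0,0,0,-1],[0.09,0,0.03,0,0,0,-1]]])

```text
time: 5.25
tool_pos: [0.471, -0.0604, 0.0868]
tcp_rot: [-3.071, -0.134, -0.546]
wrist_force: [-2.9, -0.3, 2.0]
width: -0.0
grip_force: 1.8
```

Run:
```python
from h import *
print(where())
```

```text
('t 5.25', 'tip box', array([-143.2,  -49.1]), 'z', np.float64(18.2), 'err deg', array([-0.26, 24.84, -0.04]), 'F', array([-2.9, -0.3,  2. ]), 'w', -0.0, 'q', array([-0.25,  0.  ,  2.4 ,  0.29,  0.42,  0.99]))
```

>>> jog_arm(increments=[[[0.094,0,0.037,0,0,0,-1],[0.094,0,0.037,0,0,0,-1],[0.094,0,0.037,0,0,0,-1],[0.094,0,0.037,0,0,0,-1],[0.094,0,0.037,0,0,0,-1]]])

```text
time: 5.67
tool_pos: [0.4863, -0.0591, 0.0864]
tcp_rot: [-3.071, -0.133, -0.547]
wrist_force: [-2.8, 0.5, 2.6]
width: -0.003
grip_force: 1.8
```

>>> jog_arm(increments=[[[0.05,0,0.042,0,0.167,0,-1],[0.05,0,0.042,0,0.167,0,-1],[0.05,0,0.042,0,0.167,0,-1],[0.05,0,0.042,0,0.167,0,-1],[0.05,0,0.042,0,0.167,0,-1]]])

```text
time: 6.08
tool_pos: [0.4957, -0.0584, 0.0833]
tcp_rot: [-3.041, -0.132, -0.681]
wrist_force: [-1.8, -0.4, -0.3]
width: -0.004
grip_force: 0.9
```

>>> jog_arm(increments=[[[0.047,0,0.048,0,0.167,0,-1],[0.047,0,0.048,0,0.167,0,-1],[0.047,0,0.048,0,0.167,0,-1],[0.047,0,0.048,0,0.167,0,-1],[0.047,0,0.048,0,0.167,0,-1]]])

```text
time: 6.5
tool_pos: [0.5051, -0.0577, 0.0799]
tcp_rot: [-3.005, -0.13, -0.812]
wrist_force: [-1.0, 0.3, -1.8]
width: 0.001
grip_force: 0.6
```

Run:
```python
from h import *
print(where())
```

```text
('t 6.50', 'tip box', array([-97.4, -49.4]), 'z', np.float64(16.9), 'err deg', array([-0.18, 14.75, -0.07]), 'F', array([-1. ,  0.3, -1.8]), 'w', 0.0, 'q', array([-0.26,  0.05,  2.43,  0.81,  0.24,  0.47]))
```

>>> jog_arm(increments=[[[0.087,0,0.05,0,0,0,-1],[0.087,0,0.05,0,0,0,-1],[0.087,0,0.05,0,0,0,-1],[0.087,0,0.05,0,0,0,-1],[0.087,0,0.05,0,0,0,-1]]])

```text
time: 6.92
tool_pos: [0.5204, -0.0562, 0.0803]
tcp_rot: [-3.005, -0.13, -0.811]
wrist_force: [-1.6, -0.4, -0.8]
width: -0.001
grip_force: 0.8
```

>>> jog_arm(increments=[[[0.087,0,0.05,0,0,0,-1],[0.087,0,0.05,0,0,0,-1],[0.087,0,0.05,0,0,0,-1],[0.087,0,0.05,0,0,0,-1],[0.087,0,0.05,0,0,0,-1]]])

```text
time: 7.33
tool_pos: [0.5352, -0.0549, 0.0804]
tcp_rot: [-3.005, -0.13, -0.811]
wrist_force: [-1.1, -0.2, -2.0]
width: -0.003
grip_force: 0.8
```

>>> jog_arm(increments=[[[0.087,0,0.05,0,0,0,-1],[0.087,0,0.05,0,0,0,-1],[0.087,0,0.05,0,0,0,-1],[0.087,0,0.05,0,0,0,-1],[0.087,0,0.05,0,0,0,-1]]])

```text
time: 7.75
tool_pos: [0.5502, -0.0536, 0.0805]
tcp_rot: [-3.005, -0.13, -0.811]
wrist_force: [-1.9, -0.7, -0.6]
width: -0.002
grip_force: 0.7
```

Run:
```python
from h import *
print(where())
im,d=viewer.read_camera("side")
cv2.imwrite('pics/side3.png',cv2.resize(im[150:240,190:290],None,fx=7,fy=6.6,interpolation=cv2.INTER_CUBIC))
```

```text
('t 7.75', 'tip box', array([-52.1, -49.2]), 'z', np.float64(17.4), 'err deg', array([-0.22, 14.78, -0.07]), 'F', array([-1.9, -0.7, -0.6]), 'w', -0.0, 'q', array([-0.22,  0.12,  2.34,  0.74,  0.23,  0.58]))
```

View pics/side3.png

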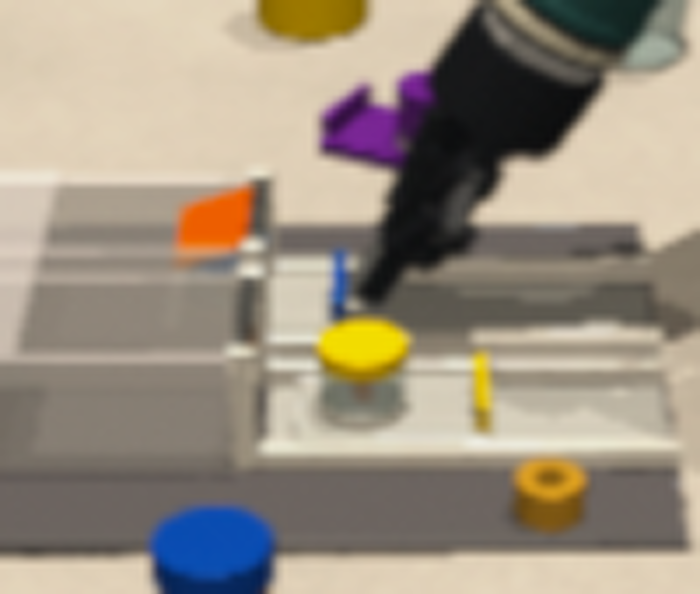

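The flap is held open by the cell (orange at (215,225)), the tip is on the blue plate at (355,290), and yellow is undisturbed. I'll carry on pushing and leaning.

>>> jog_arm(increments=[[[0.051,0,0.055,0,0.133,0,-1],[0.051,0,0.055,0,0.133,0,-1],[0.051,0,0.055,0,0.133,0,-1],[0.051,0,0.055,0,0.133,0,-1],[0.051,0,0.055,0,0.133,0,-1]]])

```text
time: 8.22
tool_pos: [0.561, -0.0529, 0.0778]
tcp_rot: [-2.972, -0.128, -0.916]
wrist_force: [-1.9, -0.3, -0.3]
width: -0.002
grip_force: 0.9
```

>>> jog_arm(increments=[[[0.047,0,0.06,0,0.133,0,-1],[0.047,0,0.06,0,0.133,0,-1],[0.047,0,0.06,0,0.133,0,-1],[0.047,0,0.06,0,0.133,0,-1],[0.047,0,0.06,0,0.133,0,-1]]])

```text
time: 8.63
tool_pos: [0.5718, -0.0521, 0.0744]
tcp_rot: [-2.937, -0.126, -1.018]
wrist_force: [-1.5, 0.2, -1.6]
width: -0.005
grip_force: 0.7
```

Run:
```python
from h import *
print(where())
```

```text
('t 8.63', 'tip box', array([-22.1, -49.7]), 'z', np.float64(17.0), 'err deg', array([-0.12,  6.78, -0.08]), 'F', array([-1.5,  0.2, -1.6]), 'w', -0.01, 'q', array([-0.23,  0.17,  2.37,  1.75,  0.2 , -0.43]))
```

>>> jog_arm(increments=[[[0.052,0,0.064,0,0.1,0,-1],[0.052,0,0.064,0,0.1,0,-1],[0.052,0,0.064,0,0.1,0,-1],[0.052,0,0.064,0,0.1,0,-1],[0.052,0,0.064,0,0.1,0,-1]]])

```text
time: 9.05
tool_pos: [0.5837, -0.051, 0.0717]
tcp_rot: [-2.908, -0.124, -1.092]
wrist_force: [-1.8, -0.9, -0.6]
width: 0.006
grip_force: 0.6
```

>>> jog_arm(increments=[[[0.048,0,0.068,0,0.1,0,-1],[0.048,0,0.068,0,0.1,0,-1],[0.048,0,0.068,0,0.1,0,-1],[0.048,0,0.068,0,0.1,0,-1],[0.048,0,0.068,0,0.1,0,-1]]])

```text
time: 9.47
tool_pos: [0.5959, -0.0499, 0.069]
tcp_rot: [-2.877, -0.123, -1.166]
wrist_force: [-1.8, 0.5, 0.1]
width: -0.0
grip_force: 0.6
```

Run:
```python
from h import *
print(where())
im,d=viewer.read_camera("side")
cv2.imwrite('pics/side4.png',cv2.resize(im[150:240,180:280],None,fx=7,fy=6.6,interpolation=cv2.INTER_CUBIC))
```

```text
('t 9.47', 'tip box', array([  7.8, -49.5]), 'z', np.float64(16.6), 'err deg', array([-0.14,  0.86, -0.09]), 'F', array([-1.8,  0.5,  0.1]), 'w', -0.0, 'q', array([-0.22,  0.23,  2.37,  2.3 ,  0.29, -0.97]))
```

View pics/side4.png

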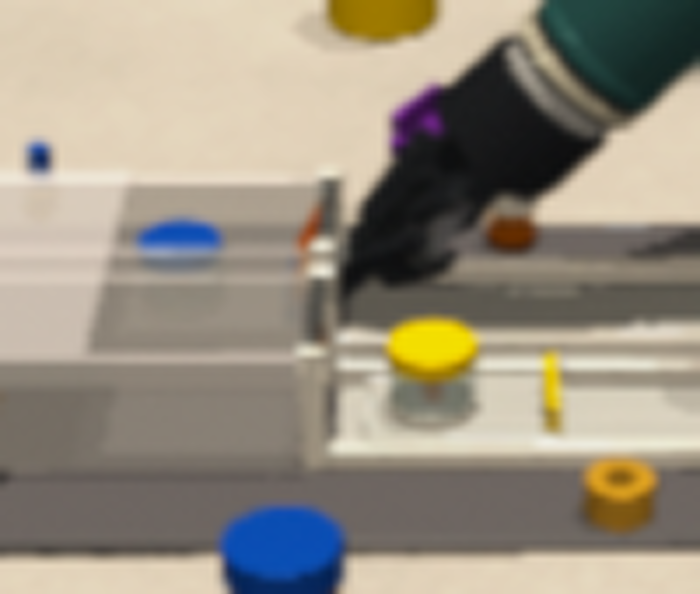

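The blue cap (180,240) is inside the box, the flap (312,225) is resting on the plate or fingers, and the fingers are just under the rod. Next is the last stretch, then a measurement.

>>> jog_arm(increments=[[[0.057,0,0.057,0,0,0,-1],[0.057,0,0.057,0,0,0,-1],[0.057,0,0.057,0,0,0,-1],[0.057,0,0.057,0,0,0,-1],[0.057,0,0.057,0,0,0,-1]]])

```text
time: 9.93
tool_pos: [0.6071, -0.049, 0.0683]
tcp_rot: [-2.878, -0.123, -1.164]
wrist_force: [-14.3, -6.6, 5.7]
width: -0.0
grip_force: 1.7
```

```bash
cat > m.py <<'E'
from h import *
print(where())
im,d=viewer.read_camera("scene");W=allworld('scene',d)
hsv=cv2.cvtColor(im,cv2.COLOR_BGR2HSV).astype(int);H,S=hsv[...,0],hsv[...,1]
q=np.dstack([inv(W),W[...,2]])
m=(abs(H-112)<12)&(S>90)&(abs(q[...,2]-.054)<.006)&(abs(q[...,0])<.15)&(abs(q[...,1]+.05)<.03)
P=q[m];print('cap',len(P),np.median(P,0).round(4),((np.percentile(P,2,0)+np.percentile(P,98,0))/2).round(4))
m=(H<14)&(S>120)&(abs(q[...,0])<.06)&(abs(q[...,1]+.05)<.035)&(q[...,2]<.09);P=q[m];print('flapR x,z',len(P),np.percentile(P,[3,50,97],0).round(4))
m=(H<14)&(S>120)&(abs(q[...,0])<.06)&(abs(q[...,1]-.05)<.035)&(q[...,2]<.09);P=q[m];print('flapL',len(P),np.percentile(P,[3,50,97],0).round(4))
E
python3 m.py
```

```text
('t 9.93', 'tip box', array([ 18.9, -49.6]), 'z', np.float64(15.9), 'err deg', array([-0.13,  0.96, -0.11]), 'F', array([-14.3,  -6.6,   5.7]), 'w', -0.0, 'q', array([-0.22,  0.25,  2.34,  2.3 ,  0.28, -0.97]))
cap 114 [ 0.0784 -0.0517  0.0549] [ 0.0764 -0.0515  0.0545]
flapR x,z 420 [[ 0.0018 -0.0789  0.0298]
 [ 0.0108 -0.0512  0.0507]
 [ 0.0203 -0.0216  0.0674]]
flapL 217 [[-0.0012  0.0226  0.0333]
 [ 0.0003  0.0491  0.0489]
 [ 0.0018  0.0769  0.0652]]
```

The force has risen to 14 N, so something other than the carrier is touching. I'll look at it from the wrist and scene cameras.

Run:
```python
from h import *
a,_=viewer.read_camera("wrist");b,_=viewer.read_camera("scene");print(read_state()['wrist_force'])
b=cv2.resize(b[200:290,205:305],(440,396),interpolation=cv2.INTER_CUBIC)
a=cv2.resize(a,(800-440,270));c=np.zeros((396,800,3),np.uint8);c[:270,:360]=a;c[:,360:]=b
s,_=viewer.read_camera("side");s=cv2.resize(s[165:215,195:265],(280,200),interpolation=cv2.INTER_CUBIC)
o=np.zeros((600,800,3),np.uint8);o[:396]=c;o[398:598,:280]=s
cv2.imwrite('pics/m5.png',o)
```

```text
[-3.9816754  -2.94605799 -1.4504555 ]
```

View pics/m5.png

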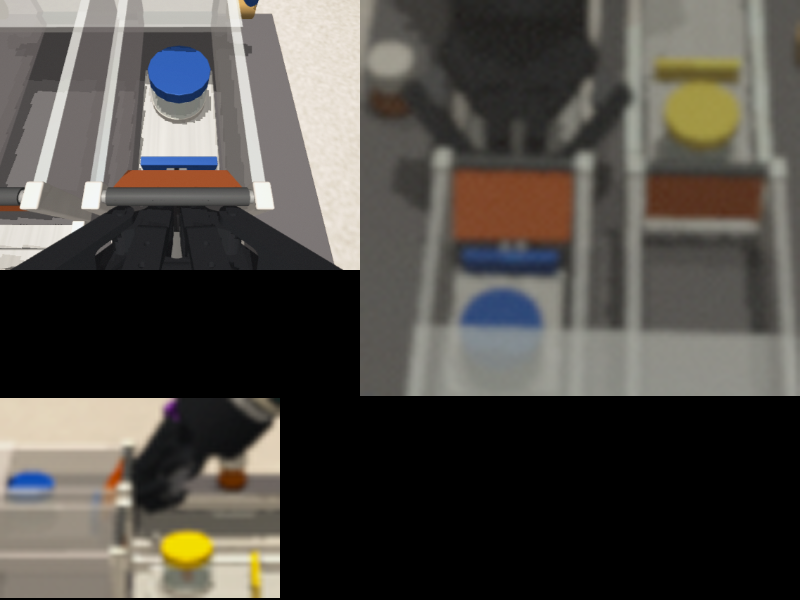

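The knuckle links are just meeting the mouth's cheeks, with the flap lying on the fingers. I'll back off 3 mm, lean further so the knuckles trail, shift 1 mm right, and push the last few millimetres.

>>> jog_arm(increments=[[[-0.07,0.03,-0.07,0,0,0,-1],[-0.06,0,0.01,0,0.33,0,-1],[-0.06,0,-0.01,0,0.33,0,-1],[-0.075,0,-0.01,0,0.33,0,-1],[-0.075,0,0,0,0.33,0,-1]]])

```text
time: 10.55
tool_pos: [0.6003, -0.0502, 0.0645]
tcp_rot: [-2.78, -0.12, -1.367]
wrist_force: [0.1, 0.5, -0.6]
width: 0.002
grip_force: 0.1
```

```bash
python3 m.py
```

```text
('t 10.55', 'tip box', array([ 19.1, -50.2]), 'z', np.float64(19.9), 'err deg', array([-0.18, -7.37, -0.07]), 'F', array([ 0.1,  0.5, -0.6]), 'w', 0.0, 'q', array([-0.24,  0.29,  2.41,  2.58,  0.51, -1.27]))
cap 106 [ 0.078  -0.052   0.0546] [ 0.0767 -0.0521  0.0546]
flapR x,z 432 [[ 0.0017 -0.0825  0.0291]
 [ 0.0117 -0.0513  0.0514]
 [ 0.022  -0.0216  0.0674]]
flapL 215 [[-0.0014  0.0226  0.0335]
 [ 0.0004  0.0486  0.049 ]
 [ 0.0017  0.0763  0.0643]]
```

>>> jog_arm(increments=[[[0.02,0,0.047,0,0,0,-1],[0.02,0,0.047,0,0,0,-1],[0.02,0,0.047,0,0,0,-1],[0.02,0,0.047,0,0,0,-1],[0,0,0,0,0,0,-1]]])

```text
time: 11.02
tool_pos: [0.6059, -0.0496, 0.0623]
tcp_rot: [-2.782, -0.119, -1.362]
wrist_force: [-1.6, -0.3, -0.3]
width: -0.003
grip_force: 0.6
```

```bash
python3 m.py
```

```text
('t 11.02', 'tip box', array([ 24.6, -50. ]), 'z', np.float64(17.5), 'err deg', array([-0.2 , -7.17, -0.09]), 'F', array([-1.6, -0.3, -0.3]), 'w', -0.0, 'q', array([-0.24,  0.3 ,  2.39,  2.58,  0.5 , -1.27]))
cap 80 [ 0.0801 -0.0516  0.0546] [ 0.0793 -0.0521  0.0545]
flapR x,z 442 [[ 0.0015 -0.0824  0.0271]
 [ 0.0123 -0.0511  0.0515]
 [ 0.0235 -0.0216  0.0681]]
flapL 213 [[-0.0012  0.0226  0.0338]
 [ 0.0003  0.0485  0.0489]
 [ 0.0021  0.0762  0.064 ]]
```

>>> jog_arm(increments=[[[0.027,0,0.034,0,0,0,-1],[0.027,0,0.034,0,0,0,-1],[0.027,0,0.034,0,0,0,-1],[0,0,0,0,0,0,-1],[0,0,0,0,0,0,-1]]])

```text
time: 11.48
tool_pos: [0.6067, -0.0495, 0.0597]
tcp_rot: [-2.787, -0.117, -1.352]
wrist_force: [-7.8, -3.0, -1.4]
width: 0.001
grip_force: 0.2
```

```bash
python3 m.py
```

```text
('t 11.48', 'tip box', array([ 25.1, -50.1]), 'z', np.float64(14.6), 'err deg', array([-0.15, -6.78, -0.19]), 'F', array([-7.8, -3. , -1.4]), 'w', 0.0, 'q', array([-0.24,  0.3 ,  2.39,  2.58,  0.49, -1.27]))
cap 74 [ 0.0809 -0.0525  0.0548] [ 0.0788 -0.0522  0.0546]
flapR x,z 430 [[ 0.0015 -0.0822  0.0292]
 [ 0.0115 -0.0512  0.0511]
 [ 0.0214 -0.0216  0.0675]]
flapL 216 [[-0.0015  0.0226  0.0328]
 [ 0.0002  0.0489  0.0487]
 [ 0.0019  0.0766  0.0649]]
```

```bash
cat > p.py <<'E'
from h import *
def meas(im,d,x0,x1):
    W=allworld('scene',d);q=np.dstack([inv(W),W[...,2]]);hsv=cv2.cvtColor(im,cv2.COLOR_BGR2HSV).astype(int);H,S=hsv[...,0],hsv[...,1]
    m=(abs(H-112)<12)&(S>80)&(abs(q[...,1]+.05)<.03)&(q[...,0]>x0)&(q[...,0]<x1)&(q[...,2]>.022)&(q[...,2]<.037)
    P=q[m];print(len(P),np.percentile(P[:,0],[5,25,50,75,95]).round(4),np.median(P,0).round(4))
f=np.load('scene0.npz');meas(f['im'],f['d'],-.145,-.12)
im,d=viewer.read_camera('scene');meas(im,d,.005,.045)
def capr(im):
    p=viewer.camera_params('scene')
E
python3 p.py
```

```text
48 [-0.1344 -0.134  -0.1332 -0.1326 -0.1312] [-0.1332 -0.0517  0.0276]
94 [0.0314 0.0339 0.0357 0.0367 0.0375] [ 0.0357 -0.0528  0.0305]
```

The plate now sits about 0.169 m further on, with its rear face about 30 mm past the flap plane. The cap reading was cut off by the roof. I'll draw the fingers straight back along their own axis.

>>> jog_arm(increments=[[[0,0,-0.1,0,0,0,-1],[0,0,-0.15,0,0,0,-1],[0,0,-0.2,0,0,0,-1],[0,0,-0.2,0,0,0,-1],[0,0,-0.2,0,0,0,-1]]])

```text
time: 12.0
tool_pos: [0.5891, -0.051, 0.0784]
tcp_rot: [-2.782, -0.12, -1.362]
wrist_force: [-0.8, -0.5, -0.2]
width: 0.001
grip_force: 0.1
```

>>> jog_arm(increments=[[[0,0,-0.2,0,0,0,-1],[0,0,-0.2,0,0,0,-1],[0,0,-0.2,0,0,0,-1],[0,0,-0.2,0,0,0,-1],[0,0,-0.3,0,0,0,-1]]])

```text
time: 12.42
tool_pos: [0.5628, -0.0534, 0.0981]
tcp_rot: [-2.783, -0.119, -1.361]
wrist_force: [0.2, -0.4, -1.0]
width: 0.001
grip_force: 0.0
```

```bash
python3 m.py; python3 p.py
```

```text
('t 12.42', 'tip box', array([-18.7, -50.1]), 'z', np.float64(53.3), 'err deg', array([-0.21, -7.13, -0.11]), 'F', array([ 0.2, -0.4, -1. ]), 'w', 0.0, 'q', array([-0.28,  0.14,  2.48,  2.43,  0.45, -1.14]))
cap 74 [ 0.0806 -0.0525  0.0547] [ 0.0792 -0.052   0.055 ]
flapR x,z 235 [[-0.0005 -0.0772  0.0327]
 [ 0.0013 -0.0495  0.0498]
 [ 0.0036 -0.0241  0.0643]]
flapL 211 [[-0.0013  0.0227  0.033 ]
 [ 0.0004  0.0484  0.0495]
 [ 0.0017  0.0759  0.0642]]
48 [-0.1344 -0.134  -0.1332 -0.1326 -0.1312] [-0.1332 -0.0517  0.0276]
91 [0.0317 0.0344 0.036  0.0366 0.0375] [ 0.036  -0.0526  0.0303]
```

>>> jog_arm(increments=[[[0.3,0,-0.4,0,-0.5,0,-1],[0.3,0,-0.4,0,-0.5,0,-1],[0.3,0,-0.4,0,-0.5,0,-1],[0.3,0,-0.4,0,-0.5,0,-1],[0.3,0,-0.4,0,-0.5,0,-1]]])

```text
time: 12.93
tool_pos: [0.5541, -0.0473, 0.1391]
tcp_rot: [-2.861, -0.138, -1.132]
wrist_force: [-0.6, -0.2, -1.1]
width: -0.001
grip_force: 0.0
```

>>> jog_arm(increments=[[[0,0,0,0,0,0,-1],[0,0,0,0,0,0,-1],[0,0,0,0,0,0,-1],[0,0,0,0,0,0,-1],[0,0,0,0,0,0,-1]]])

```text
time: 13.35
tool_pos: [0.5534, -0.0472, 0.1374]
tcp_rot: [-2.861, -0.136, -1.131]
wrist_force: [-0.3, -0.1, 0.7]
width: 0.004
grip_force: 0.0
```

```bash
python3 m.py
python3 - <<'E'
from h import *
a,_=viewer.read_camera("side");b,_=viewer.read_camera("scene")
cv2.imwrite('pics/end.png',np.vstack([cv2.resize(a[150:240,150:310],(530,298),interpolation=3),cv2.resize(b[180:270,180:340],(530,298),interpolation=3)]))
E
```

```text
('t 13.35', 'tip box', array([-35.2, -41. ]), 'z', np.float64(84.2), 'err deg', array([-1.81,  1.8 , -0.23]), 'F', array([-0.3, -0.1,  0.7]), 'w', 0.0, 'q', array([-0.26, -0.  ,  2.42,  1.55,  0.27, -0.23]))
cap 74 [ 0.0799 -0.0523  0.0544] [ 0.079  -0.0522  0.0548]
flapR x,z 226 [[-0.0007 -0.0773  0.0332]
 [ 0.001  -0.0497  0.0494]
 [ 0.0029 -0.0241  0.0645]]
flapL 217 [[-0.0016  0.0226  0.0328]
 [ 0.0003  0.0492  0.0495]
 [ 0.0021  0.077   0.0643]]
```

View pics/end.png

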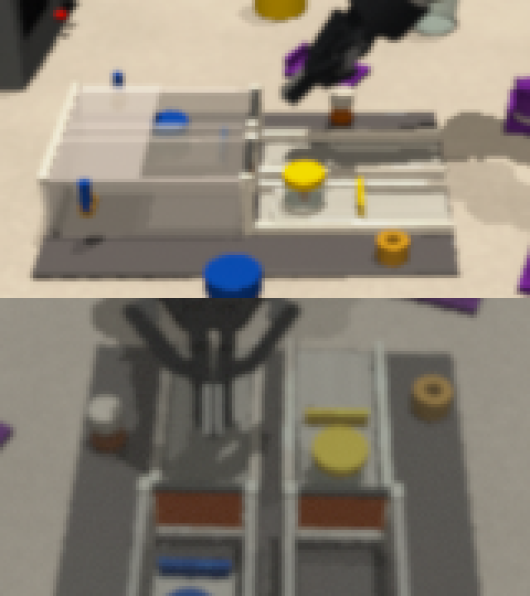

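The blue carrier is inside, with its plate at (195,566), clear beyond the shut flap at (198,508). The left flap and the yellow carrier haven't moved, and the gripper is free in the air. Handing in.

```bash
python3 -c "
from workcell import bot
print(bot.finish_job())"
```

```text
the job is handed in; nothing more can be done
None
```

The blue carrier is wholly inside the right-hand side of the test box, its flap has swung shut behind it, and the job is handed in at about 13 s; the yellow carrier and its flap are as they were, though the gripper's knuckles twice touched the mouth's cheeks near the end (wrist force up to about 16 N).

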